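# Unclamp a dental cast and hold it square to the inspection camera

### The arm

A 6-joint arm with a two-finger parallel gripper is mounted at the origin on a cart in front of the work surface, level with it; the furniture and walls round the work are solid. World frame = base frame: x ahead of the robot, y to its left, z up, the work surface at z = 0. Lengths are in mm, angles in rad, forces in N, time in s.
With the tool pointing down it reaches from about 425 to 925 mm from the base axis. Payload 12.5 kg.
Tool frame: the origin (TCP) lies midway between the tips of the shut fingers; the grasp point (between the pads) lies 19 mm behind it; z points along the fingers, y is the line along which they close (so a half turn about z gives the same grasp; the last joint's range is limited). The gripper opens to 85 mm and grips with 20 to 120 N. Pads are 22 mm wide; open, the fingers measure 114 mm over their backs; the gripper's body (76 mm by 85 mm) begins 54 mm behind the grasp point. The pads swing forward as they close: fully open they stand 13 mm farther back than shut.
Start: joints at [-1.436, 0.491, 1.559, -0, 1.092, -0.106], TCP at [149.072, -606.978, 231.327] pointing down, gripper open.
Joint ranges: [-3.1, 3.1], [-0.84, 2.19], [0.05, 2.79], [-1.13, 4.28], [0.06, 2.93], [-2.69, 2.69]. Speed limits (rad/s): [2.22, 2.22, 2.79, 3.14, 3.14, 3.14].

### API

Orientations are given as a rotation vector (axis times angle).
In Python, from plant import ctrl, eyes gives the robot as it stands. The module is installed in compiled form; this text tells all that it offers.
- The arm moves only by the shell command python3 -m creep 'ROWS' [FORCE]. ROWS is JSON, a list of rows, each an object with "xyz": the shift along the tool's x, y, z in mm, a list of three; "rotation": the turn, a rotation vector about the tool's x, y, z in units of 5 degrees (1.0 is 5 degrees), a list of three; "claw": the opening, from 0 (shut) to 1 (fully open). In form: [{"xyz": [x, y, z], "rotation": [wx, wy, wz], "claw": claw}, ...]. A call has 1 to 12 rows; each row shifts and turns the commanded pose from where the row before left it, along the tool's axes as they then stand; what a row does not reach is not made up. A row lasts 1/12 s, in which the tool goes at most 41.7 mm and 7.16 degrees, less where a joint would pass 70% of its speed; a pose out of reach is approached as far as the arm can. A call is refused whole if a number of a shift passes 41.7 or a number of a turn 1, either way. A call with a gripper value outside its range is refused whole. The fingers move at their own pace and stop on an object; FORCE is the grip in N (left out, the last holds). Time passes only in rows, so rows that do not move let the fingers close. It gives the time, the measured TCP pose, the force, the opening and the grip force at its end, in the units of the state.
- ctrl.read_state(): the state, without advancing time (a new reading comes with each control period).
- eyes.read_camera(name): name is "side" or "top"; returns a dict with "color" (384x512x3 uint8, red, green, blue), "z_map" (384x512 float32, mm along the optical axis (not along the pixel's ray), 0 where there is no reading), "fx", "fy", "cx", "cy" (pixels), "D" ([k1, k2, p1, p2, k3] as OpenCV has them; the pictures are not rectified), "R" (3x3) and "t" (3): a world point X has camera coordinates R X + t. Camera axes: x right, y down, z forward; pixel columns grow to the right and rows downward; lengths in mm; the calibration is good to about 2 mm. A picture is of the moment at which its call begins.
- ctrl.finish_job(): hands the job in; it is judged then, once.
The state is a dict: "clock": time; "joint_pos": joint angles; "qvel": joint speeds; "joint_efforts": joint torques, N m; "ee_pos": TCP position; "eef_rot": TCP orientation; "wrist_force": force on the tool from outside, world axes, zero at the start; "moment": the same for the moment, N m; "finger_gap": finger opening in mm; "grasp_force": force on a finger pad.
Only numpy, scipy, OpenCV 4.12 (cv2) and the standard library are available. Lean on these libraries where they do the work, as an engineer would, in place of code of your own. Each camera call takes 0.05 s, during which the arm holds its last target. There are 200 camera calls.

### The job

Swing the cam lever of the model holder fully open, so that its jaw lets go, and lift the plaster dental cast up out of the holder. Present it at the focus point of the inspection camera for a profile picture: teeth up, heel-to-front line level, and either side square to the lens, which looks 30 degrees downwards. Finish while holding it there, still, in the gripper with the lever left open; do not bump the camera or disturb the other things on the bench.

Things in the scene. Friction and masses are not known exactly. Their poses are not given: they have to be found in the camera images.
- cast: The beige plaster dental arch cast standing upright in the holder: trimmed flat base 54 mm heel to front (x), 68 mm wide (y), 21 mm high; teeth above it to 35 mm. Origin: centre of the underside; x from the flat heel to the front teeth, z up through the teeth; axes parallel to the holder's at the start. About 0.11 kg (hidden, up to 0.17). Only the 21 mm base is solid to touch.
- cast_mid (a point): The middle of the cast, 16 mm above the centre of its underside. Grip the base at its free, upright, flat heel and front faces, 27 mm behind and before this point (heel 58 mm wide, front 26 mm); fingertips may reach below the underside there, since the table is narrower than the cast. The jaws hold the other two sides.
- holder: Model holder fixed to the bench: steel foot 100 mm across, aluminium table 40 mm (x) by 126 mm (y) whose top, where the cast stands, is 38 mm up. Origin: centre of its underside, below the cast; z up. Fixed jaw 17 mm high on the +y side; on the -y side a sliding jaw, whose claw reaches 2 mm over the rim of the cast's base, 25 mm above the table.
- cam (a joint): Cam lever of the holder, rad: 0 = clamped, lever along the holder's +x; it swings clockwise seen from above to its stop at 1.75 = fully open, lever along the holder's -y and a little back. Opening draws the sliding jaw back 4.5 mm and frees the cast. Starts between 0 and 0.2, stays where it is left, takes about 3 N at the knob.
- lever_knob (a point): A point in the grip of the lever's knob, an upright round black knob 13 mm in diameter at the lever's end: it reaches from 20 mm below this point to 10 mm above (top 88 mm over the bench). The flat lever arm, 10 mm wide, lies 19 mm and more below this point.
- lever_pivot (a point): The upright axis of the cam lever, at the height of lever_knob; the knob swings round it at a radius of 52 mm.
- camera_head: The inspection camera (grey body 50 x 46 x 44 mm, black lens barrel 34 mm in diameter) at the top of its stand. Origin: the middle of the lens front, 265 mm above the bench. It looks along its own -x axis, which slopes 30 degrees down, towards the robot; its y is level. Fixed to the stand.
- focus (a point): The focus point: 110 mm in front of the lens on its optical axis, 210 mm above the bench. The middle of the cast (cast_mid) belongs here.
- camera_stand: The camera's stand, fixed to the bench: grey foot plate 120 x 100 x 12 mm (75 mm of it on the -x side of the origin) and a steel post 16 mm in diameter, 374 mm tall, at x = +12 mm. Origin: on the bench, 75 mm behind the lens front; the camera looks towards its -x.
- spare_cast: Bystander: another plaster arch cast like the first, standing on the bench itself, 54 x 68 x 35 mm; origin at the centre of its underside. Leave it alone.
- bowl: Bystander: small steel bowl on the bench, 95 mm across, 47 mm high; origin at the centre of its underside. Leave it alone.
- dish: Bystander: small glass dappen dish on the bench, 38 mm across, 27 mm high; origin at the centre of its underside. Leave it alone.
- bench_spatula: Bystander: spatula with a blue handle lying on the bench, 235 mm long along its x, 18 mm wide; origin at the middle of its underside. Leave it alone.
Not all that is in view belongs to the job. What is shaped like the cast but orange is not meant.

How it is judged (in metres and radians):
On the way, in this order (a step that is already met when the one before it is completed fails the run):
1. the cam lever is swung fully open while the cast still stands in the holder (value of joint cam above 1.45 rad and z of cast in the frame of holder below 0.048 m), for 0.2 s.
2. the cast is lifted clear of the holder, teeth up (z of cast in the frame of holder above 0.068 m and angle between cast's own z axis and vertical below 0.8 rad and contact force between the fingers and cast above 1 N), for 0.1 s.
At the end, for the whole second after the job is handed in: The cast is held by the fingers alone, at rest, its middle within 15 mm of the camera's focus point, its width axis (y) along the optical axis within 8 degrees, either side to the lens, its heel-to-front line level within 8 degrees, teeth up; the cam lever stands open (over 1.45 rad) (distance between cast_mid and focus below 0.015 m and angle between the y axis of cast and the x axis of camera_head, either way round below 0.14 rad and angle between cast's own x axis and vertical between 1.43 and 1.71 rad and angle between cast's own z axis and vertical below 0.8 rad and height (world z) of cast above 0.15 m and contact force between the fingers and cast above 1 N and contact force between cast and holder below 0.1 N and contact force between cast and camera_stand below 0.1 N and linear speed of cast below 0.02 m/s and angular speed of cast below 0.15 rad/s and value of joint cam above 1.45 rad); the arm keeps its last pose, push and grip.
It fails at once if the robot or the cast bumps the camera or its stand (contact force between any of the arm, the fingers, cast and camera_stand above 3 N).
It fails at once if a bystander is moved (distance of any of spare_cast, bowl, dish, bench_spatula from where it was at the start of the episode above 0.02 m).
It also fails if it takes over 61 s, if anything falls off the work surface, if the arm or the gripper's body presses on something with over 40 N, if the wrist force passes 120 N, or if a joint passes its speed limit or range.

## Working session

There is one attempt and no reset: what is moved stays moved. The work goes in short steps, Python scripts to look and compute and a shell command to move; the robot and the scene stay as the last step left them, time stands still between calls to the robot, and variables do not carry over. Pictures are saved under pics/ and viewed, at most 10 in all, crops included, and the job is handed in when it is done.

```bash
mkdir -p pics; python3 - <<'E'
from plant import ctrl, eyes
import cv2,numpy as np
s=ctrl.read_state();print(s)
for n in("top","side"):
    c=eyes.read_camera(n);np.savez(n+".npz",**{k:np.array(v) for k,v in c.items()})
    cv2.imwrite(f"pics/{n}0.png",cv2.resize(c["color"][:,:,::-1],(800,600)))
    R,t=np.array(c["R"]),np.array(c["t"]);print(n,c["fx"],c["D"],-R.T@t,R[2])
E
```

```text
{'clock': 0.0, 'joint_pos': array([-1.43560641e+00,  4.91558987e-01,  1.55947684e+00, -3.46042767e-05,
        1.09169870e+00, -1.05601265e-01]), 'qvel': array([-8.30865190e-04, -8.04307450e-04, -6.04874775e-04,  4.88916742e-05,
       -1.19262494e-03, -1.66562123e-03]), 'joint_efforts': array([-3.44622626e-03, -6.18455315e+01, -2.61597741e+01, -1.60528575e-04,
        4.01124926e-03,  1.51405834e-05]), 'ee_pos': array([ 149.02563543, -606.72678196,  230.71866241]), 'eef_rot': array([-3.11771525e+00, -3.77208631e-01,  7.47245251e-05]), 'wrist_force': array([0.23479061, 0.37430975, 0.02051059]), 'moment': array([-0.05385781, -0.01189869,  0.02126652]), 'grasp_force': 0.0, 'finger_gap': 85.30247974207235}
top 461.2026863011495 [0.05846825 0.         0.         0.         0.        ] [ 407.55884061    9.23888    1571.95668436] [ 0.09165128 -0.00192684 -0.9957893 ]
side 403.48455868243286 [-0.00596073  0.          0.          0.          0.        ] [201.25170963 708.65822625 800.97029291] [ 0.34638014 -0.70326743 -0.6208347 ]
```

View pics/top0.png

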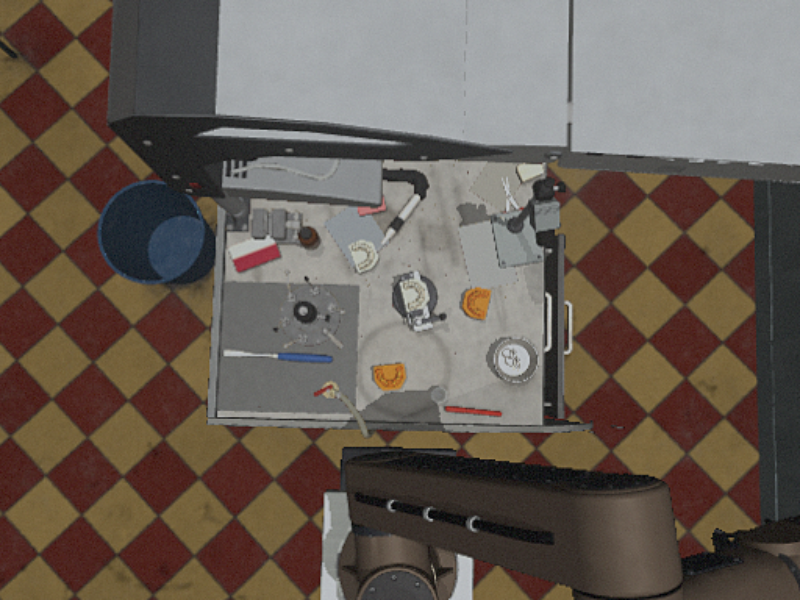

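View pics/side0.png

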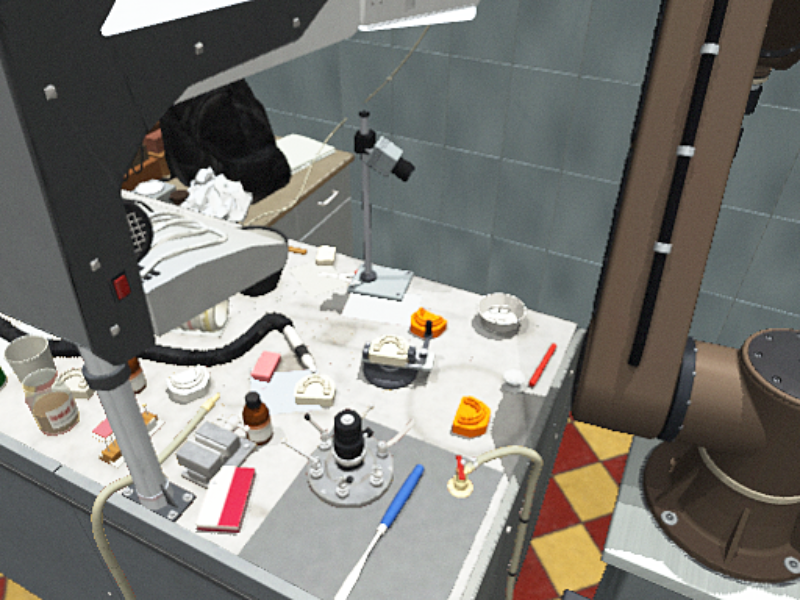

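The top picture shows the target as the beige cast in the holder at (414,293). The look-alikes are the spare cast at (362,255) and the orange casts at (478,302) and (389,376). The knob is at about (440,318), and the camera is on its stand at about (540,205). Next come close crops and measurements.

```bash
cat > h.py <<'E'
import numpy as np,cv2
def load(n): return dict(np.load(n+".npz"))
def cloud(c):
    h,w=c["z_map"].shape;v,u=np.mgrid[:h,:w].astype(np.float64)
    K=np.array([[c["fx"],0,c["cx"]],[0,c["fy"],c["cy"]],[0,0,1]],float)
    p=cv2.undistortPoints(np.stack([u,v],-1).reshape(-1,1,2),K,c["D"].astype(float)).reshape(h,w,2)
    z=c["z_map"].astype(float)[...,None]
    X=np.concatenate([p*z,z],-1)-c["t"]
    P=X@c["R"];P[c["z_map"]==0]=np.nan
    return P
E
python3 - <<'E'
from h import *
t=load("top");s=load("side")
a=cv2.resize(t["color"][160:224,235:315,::-1],(400,320),interpolation=cv2.INTER_CUBIC)
a2=cv2.resize(t["color"][100:180,280:380,::-1],(400,280),interpolation=cv2.INTER_CUBIC)
b=cv2.resize(s["color"][195:255,220:300,::-1],(400,300),interpolation=cv2.INTER_CUBIC)
b2=cv2.resize(s["color"][60:200,200:300,::-1],(400,300),interpolation=cv2.INTER_CUBIC)
cv2.imwrite("pics/crop1.png",np.vstack([np.hstack([a,cv2.resize(a2,(400,320))])[:300],np.hstack([b,b2])]))
P=cloud(t);
for n,(u,v) in dict(cast=(265,188),knob=(282,204),spare=(232,164),bowl=(328,229),cam=(350,138),plate=(332,155),cabedge=(200,80),lamp=(300,95)).items(): print(n,P[v,u].round(),)
Q=cloud(s)
for n,(u,v) in dict(cast=(249,224),knob=(275,208),cam=(245,98),lens=(257,109),post=(234,140),plate=(245,181),over=(100,20),arm=(170,160)).items(): print(n,Q[v,u].round())
# height of things over the work area
for nm,C in(("top",P),("side",Q)):
  m=(C[...,0]>350)&(C[...,0]<1200)&(abs(C[...,1])<600)&(C[...,2]>150)
  A=C[m]
  for y0 in range(-600,600,100):
    k=A[(A[:,1]>=y0)&(A[:,1]<y0+100)]
    if len(k):print(nm,y0,len(k),"xmin",k[:,0].min().round(),"z",k[:,2].min().round(),k[:,2].max().round())
E
```

```text
cast [571. -22.  60.]
knob [519. -78.  71.]
spare [654.  92.  18.]
bowl [ 443. -233.   48.]
cam [ 690. -248.  311.]
plate [ 697. -249.    7.]
cabedge [710. 123. 695.]
lamp [710. -79. 621.]
cast [566.  -8.  60.]
knob [521. -77.  82.]
cam [ 689. -225.  310.]
lens [ 658. -239.  277.]
post [ 732. -233.  158.]
plate [ 696. -235.   11.]
over [710. 223. 622.]
arm [713. 102. 287.]
top -600 2639 xmin 715.0 z 450.0 570.0
top -500 4927 xmin 714.0 z 485.0 584.0
top -400 4921 xmin 713.0 z 499.0 596.0
top -300 5575 xmin 639.0 z 153.0 608.0
top -200 4834 xmin 708.0 z 515.0 627.0
top -100 4695 xmin 706.0 z 523.0 668.0
top 0 5393 xmin 709.0 z 237.0 697.0
top 100 5937 xmin 707.0 z 242.0 711.0
top 200 6928 xmin 707.0 z 268.0 717.0
top 300 5005 xmin 703.0 z 151.0 714.0
top 400 10 xmin 709.0 z 341.0 393.0
side -600 180 xmin 712.0 z 447.0 506.0
side -500 209 xmin 713.0 z 467.0 524.0
side -400 282 xmin 711.0 z 485.0 546.0
side -300 1384 xmin 640.0 z 150.0 564.0
side -200 575 xmin 718.0 z 516.0 581.0
side -100 823 xmin 703.0 z 522.0 606.0
side 0 2098 xmin 706.0 z 235.0 621.0
side 100 4463 xmin 705.0 z 245.0 627.0
side 200 6185 xmin 707.0 z 266.0 666.0
side 300 16212 xmin 702.0 z 150.0 681.0
side 400 2467 xmin 708.0 z 258.0 474.0
```

View pics/crop1.png

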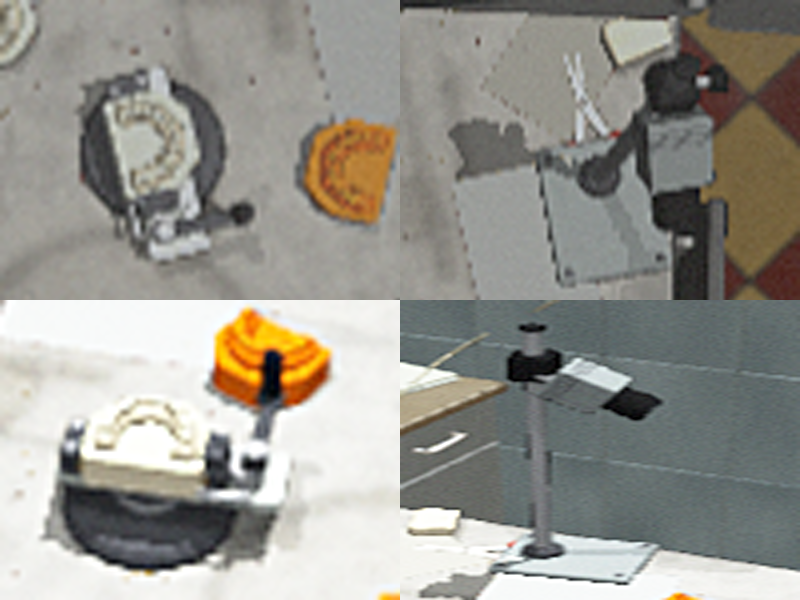

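The crops show the beige cast in the holder (top view, about (150,150) in the crop), with its heel to the left, which is world +y. The lever points right to the knob at (241,212), so the holder's +x is roughly world -y. The camera is grey with a black barrel, looking towards the robot. Next I fit the poses.

```bash
cat > fit.py <<'E'
from h import *
from scipy.optimize import minimize
t=load("top");s=load("side");P=cloud(t);Q=cloud(s)
poly=np.array([(-27,-29),(-20,-34),(4,-34),(27,-13),(27,13),(4,34),(-20,34),(-27,29)],float)
def proj(c,X):
    K=np.array([[c["fx"],0,c["cx"]],[0,c["fy"],c["cy"]],[0,0,1]],float)
    return cv2.projectPoints(np.asarray(X,float).reshape(-1,1,3),cv2.Rodrigues(c["R"].astype(float))[0],c["t"].astype(float),K,c["D"].astype(float))[0].reshape(-1,2)
if __name__=="__main__":
  ms=[]
  for n,c,C in(("top",t,P),("side",s,Q)):
    hsv=cv2.cvtColor(c["color"],cv2.COLOR_RGB2HSV)
    reg=(np.hypot(C[...,0]-568,C[...,1]+15)<60)&(C[...,2]>36)&(C[...,2]<80)
    b=reg&(hsv[...,1]>28)&(hsv[...,2]>90)&(hsv[...,0]>10)&(hsv[...,0]<35)
    k,l,st,_=cv2.connectedComponentsWithStats(b.astype(np.uint8));b=l==1+np.argmax(st[1:,4])
    print(n,b.sum(),C[b].mean(0).round(1),C[b].min(0).round(),C[b].max(0).round());ms.append(b)
    dk=(np.hypot(C[...,0]-520,C[...,1]+78)<18)&(C[...,2]>62)
    print(" knob",dk.sum(),C[dk].mean(0).round(1),C[dk].min(0).round(),C[dk].max(0).round(),C[dk&(C[...,2]>80)].mean(0).round(1))
    for z0,z1 in((40,60),(14,25)):
      m=(np.hypot(C[...,0]-565,C[...,1]+20)<75)&(C[...,2]>z0)&(C[...,2]<z1)
      print(" z",z0,C[m].mean(0).round(1),cv2.minEnclosingCircle(C[m][:,:2].astype(np.float32)))
  def hull(c,p,w=8):
    x,y,a=p;R=np.array([[np.cos(a),-np.sin(a)],[np.sin(a),np.cos(a)]]);q=poly@R.T+(x,y);q2=(poly*[.95,.75])@R.T+(x,y)
    X=np.vstack([np.c_[q,np.full(8,38)],np.c_[q,np.full(8,59)],np.c_[q2,np.full(8,71)]])
    h=cv2.convexHull(proj(c,X).astype(np.float32)); 
    im=np.zeros((384*w//8,512*w//8),np.uint8);S=16
    cv2.fillConvexPoly(im,(h*S).round().astype(int),1,shift=4);return im
  def cost(p): return sum((hull(c,p)!=b).sum() for c,b in((t,ms[0]),(s,ms[1])))
  best=min((cost((x,y,a)),x,y,a) for x in range(555,586,3) for y in range(-30,4,3) for a in np.radians(range(-110,-50,4)))
  r=minimize(cost,best[1:],method="Nelder-Mead",options=dict(initial_simplex=np.array(best[1:])+np.array([[0,0,0],[4,0,0],[0,4,0],[0,0,.12]])))
  print("holder",best,r.x,np.degrees(r.x[2]),r.fun)
  a=r.x[2];
  # camera
  for n,c,C in(("top",t,P),("side",s,Q)):
    m=(C[...,0]>600)&(C[...,0]<760)&(abs(C[...,1]+240)<60)&(C[...,2]>200)&(C[...,2]<385)
    v,u=np.where(m);A=C[m];g=c["color"][m].mean(1)
    print(n,m.sum());
    for lo,hi in((0,60),(90,256)):
      k=(g>=lo)&(g<hi);print(lo,k.sum(),A[k].mean(0).round(),A[k].min(0).round(),A[k].max(0).round())
    A=A[A[:,0]<712];d=A[np.argsort(A[:,0])[:12]];print(d.round())
    m=(C[...,0]>600)&(C[...,0]<770)&(abs(C[...,1]+240)<80)&(C[...,2]>8)&(C[...,2]<16)
    print("plate",m.sum(),cv2.minAreaRect(C[m][:,:2].astype(np.float32)))
    m=(C[...,0]>700)&(C[...,0]<770)&(abs(C[...,1]+240)<40)&(C[...,2]>30)&(C[...,2]<250)
    print("post",m.sum(),np.median(C[m],0))
E
python3 fit.py
```

```text
top 76 [568.8 -23.1  66. ] [539. -41.  52.] [595.   2.  79.]
 knob 16 [522.5 -80.   83.7] [516. -87.  66.] [528. -65.  91.] [523.6 -81.7  87.8]
 z 40 [555.3 -26.2  53.5] ((557.8910522460938, -27.429950714111328), 62.43024444580078)
 z 14 [572.4 -25.8  16.5] ((572.6577758789062, -24.288759231567383), 47.05188751220703)
side 117 [564.    2.1  47.7] [533. -10.  37.] [599.  11.  60.]
 knob 41 [523.2 -78.1  76.9] [518. -87.  62.] [532. -69.  89.] [523.8 -79.8  85.6]
 z 40 [555.2 -13.   52.9] ((559.6005249023438, -29.79416847229004), 63.098289489746094)
 z 14 [564.9  -3.6  16.7] ((569.335205078125, -14.748885154724121), 42.3815803527832)
holder (np.int64(641), 573, -15, np.float64(-1.1519173063162575)) [572.5029864  -14.72175069  -1.15249129] -66.03288710938274 634.0
top 732
0 362 [ 702. -241.  316.] [ 640. -276.  269.] [ 750. -218.  380.]
90 299 [ 692. -246.  313.] [ 639. -270.  204.] [ 751. -217.  340.]
[[ 639. -246.  282.]
 [ 640. -250.  279.]
 [ 640. -253.  279.]
 [ 642. -255.  283.]
 [ 642. -249.  282.]
 [ 642. -252.  281.]
 [ 642. -244.  280.]
 [ 643. -247.  277.]
 [ 643. -258.  279.]
 [ 643. -242.  274.]
 [ 643. -262.  276.]
 [ 643. -265.  275.]]
plate 621 ((684.951904296875, -231.92214965820312), (169.2338104248047, 136.4519805908203), 1.0194697380065918)
post 77 [ 729.06084354 -233.15426092  116.42509648]
side 910
0 298 [ 699. -234.  307.] [ 640. -256.  254.] [ 749. -219.  375.]
90 519 [ 704. -234.  293.] [ 641. -279.  200.] [ 745. -217.  366.]
[[ 640. -248.  277.]
 [ 640. -248.  280.]
 [ 641. -257.  282.]
 [ 641. -257.  279.]
 [ 641. -244.  275.]
 [ 642. -258.  275.]
 [ 642. -245.  271.]
 [ 642. -252.  281.]
 [ 642. -246.  280.]
 [ 643. -240.  270.]
 [ 643. -241.  273.]
 [ 643. -247.  277.]]
plate 573 ((705.7200317382812, -242.55364990234375), (120.8411636352539, 104.08069610595703), 11.211664199829102)
post 300 [ 729.61368704 -233.28900025  149.33120619]
```

```bash
cat > fit2.py <<'E'
from fit import *
from scipy.optimize import least_squares
def box(p,c,h):
    d=abs(p-c)-h;return np.linalg.norm(np.maximum(d,0),axis=1)+np.minimum(d.max(1),0)
def cyl(r,z,R,z0,z1):
    d=np.c_[r-R,abs(z-(z0+z1)/2)-(z1-z0)/2];return np.linalg.norm(np.maximum(d,0),axis=1)+np.minimum(d.max(1),0)
def loc(A,p):
    c,s_=np.cos(p[2]),np.sin(p[2]);d=A-[p[0],p[1],0];return np.c_[d@[c,s_,0],d@[-s_,c,0],A[:,2]]
def stand(A,p):
    q=loc(A,p)   # origin under lens front
    u=q-[0,0,265];a=np.c_[u@[np.cos(np.pi/6),0,.5],q[:,1],u@[-.5,0,np.cos(np.pi/6)]]
    return np.min([box(q,[75-15,0,6],[60,50,6]),cyl(np.hypot(q[:,0]-87,q[:,1]),q[:,2],8,0,374),cyl(np.hypot(a[:,1],a[:,2]),a[:,0],17,0,40),box(a,[p[3],0,0],[25,23,22])],axis=0)
def pick(x0,x1,y0,y1,z0,z1):
    out=[]
    for C in(P,Q):
        A=C.reshape(-1,3);out.append(A[(A[:,0]>x0)&(A[:,0]<x1)&(A[:,1]>y0)&(A[:,1]<y1)&(A[:,2]>z0)&(A[:,2]<z1)])
    return out
def castsdf(q):
    v=np.array([cv2.pointPolygonTest(poly.astype(np.float32),(float(a),float(b)),True) for a,b in q[:,:2]])
    d=np.c_[-v,abs(q[:,2]-50)-12];return np.linalg.norm(np.maximum(d,0),axis=1)+np.minimum(d.max(1),0)
def holder(A,p):
    q=loc(A,p)
    return np.min([cyl(np.hypot(q[:,0],q[:,1]),q[:,2],50,0,p[3]),box(q,[0,p[4],32],[20,63,6]),castsdf(q)],axis=0)
for sets in("both","top","side"):
    sel=lambda L:np.vstack(L) if sets=="both" else L[sets=="side"]
    A=sel(pick(615,790,-310,-170,8,370))
    r=least_squares(lambda p:stand(A,p),[648,-252,.15,60],loss="soft_l1",f_scale=3,diff_step=1e-3)
    p=r.x;print(sets,len(A),"cam",p[:2].round(1),np.degrees(p[2]).round(1),p[3].round(),"med",np.median(abs(stand(A,p))).round(1),
      "focus",(p[:2]-110*np.cos(np.pi/6)*np.array([np.cos(p[2]),np.sin(p[2])])).round(1))
    A=sel(pick(480,650,-90,60,8,72))
    for a0 in(-1.15,-1.4):
      r=least_squares(lambda p:holder(A,p),[570,-18,a0,15,0],loss="soft_l1",f_scale=3,diff_step=1e-3)
      p=r.x;x=np.array([np.cos(p[2]),np.sin(p[2])]);print("  holder",p[:2].round(1),np.degrees(p[2]).round(1),p[3:].round(1),r.cost.round(),"med",np.median(abs(holder(A,p))).round(1),
       "knob local",loc(np.array([[523.7,-80.5,78]]),p).round(1))
E
python3 fit2.py
```

```text
both 3314 cam [ 648.5 -256.2] 12.2 65.0 med 1.7 focus [ 555.4 -276.3]
  holder [567.6 -24.6] -72.2 [13.2 -8.9] 18231.0 med 2.5 knob local [[ 39.8 -58.8  78. ]]
  holder [567.3 -24.7] -72.2 [13.2 -8.1] 18226.0 med 2.5 knob local [[ 39.8 -58.6  78. ]]
top 1560 cam [ 648.9 -256.1] 12.4 68.0 med 2.2 focus [ 555.8 -276.6]
  holder [573.6 -24. ] -72.7 [ 13.5 -51. ] 8827.0 med 3.1 knob local [[ 39.1 -64.5  78. ]]
  holder [570.1 -23.6] -71.0 [ 13.5 -13.1] 8210.0 med 3.0 knob local [[ 38.6 -62.4  78. ]]
side 1754 cam [ 648.4 -256.3] 12.1 64.0 med 1.4 focus [ 555.2 -276.3]
  holder [566.4 -25. ] -72.7 [13.  -7.7] 9974.0 med 2.3 knob local [[ 40.3 -57.2  78. ]]
  holder [566.3 -25.1] -72.8 [13.  -7.3] 9974.0 med 2.3 knob local [[ 40.3 -57.1  78. ]]
```

```bash
python3 - <<'E'
from fit2 import *
def ray(c,u,v,z):
    K=np.array([[c["fx"],0,c["cx"]],[0,c["fy"],c["cy"]],[0,0,1]],float)
    p=cv2.undistortPoints(np.array([[[u,v]]],float),K,c["D"].astype(float)).reshape(2)
    d=np.r_[p,1]@c["R"];o=-c["t"]@c["R"];return o+d*(z-o[2])/d[2]
hp=[567.8,-24.5,np.radians(-72.2)]
for n,c,u,v,z in(("piv top",t,267.6,206.4,60),("piv side",s,271,226,60),("knob top",t,283.2,202.4,84),("knob side",s,274.4,207,78)):
    X=ray(c,u,v,z);print(n,X.round(1),loc(X[None],hp).round(1))
a=cv2.resize(t["color"][165:220,240:300,::-1],(400,366),interpolation=cv2.INTER_CUBIC)
b=cv2.resize(s["color"][195:250,225:300,::-1],(400,366),interpolation=cv2.INTER_CUBIC)
def dr(im,c,u0,v0,k,kx):
    for L in([(x,y,59) for x,y in poly],[(20*np.cos(i)*0+50*np.cos(i),50*np.sin(i),13) for i in np.linspace(0,6.28,40)]):
        L=np.array(L);R=np.array([[np.cos(hp[2]),-np.sin(hp[2])],[np.sin(hp[2]),np.cos(hp[2])]])
        W=np.c_[L[:,:2]@R.T+hp[:2],L[:,2]];q=((proj(c,W)-[u0,v0]+.5)*[kx,k]).round().astype(int)
        cv2.polylines(im,[q],True,(0,0,255),1)
dr(a,t,240,165,366/55,400/60);dr(b,s,225,195,366/55,400/75)
cv2.imwrite("pics/ov.png",np.hstack([a,b]))
E
```

```text
both 3314 cam [ 648.5 -256.2] 12.2 65.0 med 1.7 focus [ 555.4 -276.3]
  holder [567.6 -24.6] -72.2 [13.2 -8.9] 18231.0 med 2.5 knob local [[ 39.8 -58.8  78. ]]
  holder [567.3 -24.7] -72.2 [13.2 -8.1] 18226.0 med 2.5 knob local [[ 39.8 -58.6  78. ]]
top 1560 cam [ 648.9 -256.1] 12.4 68.0 med 2.2 focus [ 555.8 -276.6]
  holder [573.6 -24. ] -72.7 [ 13.5 -51. ] 8827.0 med 3.1 knob local [[ 39.1 -64.5  78. ]]
  holder [570.1 -23.6] -71.0 [ 13.5 -13.1] 8210.0 med 3.0 knob local [[ 38.6 -62.4  78. ]]
side 1754 cam [ 648.4 -256.3] 12.1 64.0 med 1.4 focus [ 555.2 -276.3]
  holder [566.4 -25. ] -72.7 [13.  -7.7] 9974.0 med 2.3 knob local [[ 40.3 -57.2  78. ]]
  holder [566.3 -25.1] -72.8 [13.  -7.3] 9974.0 med 2.3 knob local [[ 40.3 -57.1  78. ]]
piv top [510.7 -31.8  60. ] [[-10.5 -56.6  60. ]]
piv side [509.6 -28.1  60. ] [[-14.4 -56.5  60. ]]
knob top [523.4 -81.2  84. ] [[ 40.5 -59.6  84. ]]
knob side [525.7 -84.7  78. ] [[ 44.5 -58.5  78. ]]
```

View pics/ov.png

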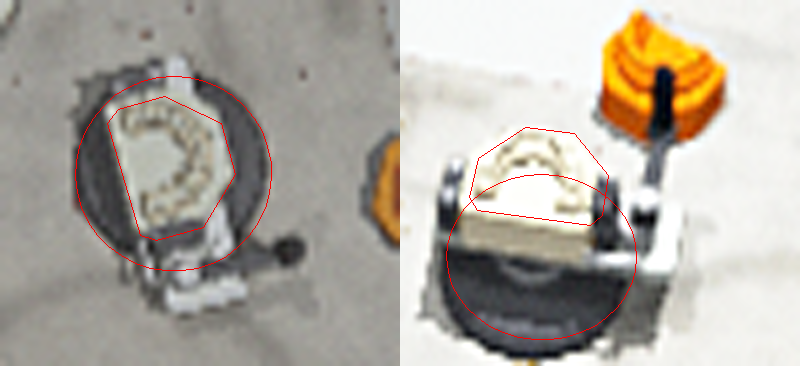

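The overlay shows the heel line at the right angle, with the true cast about 3-5 mm further towards +y: centre about (568,-21), yaw -72°. The knob is at about (524,-81), the pivot at (510,-31), and the focus at (555,-276,210) with the camera yaw at 12.2°. I'll move to above the knob.

```bash
python3 -m creep '[{"xyz":[20.4,-17.5,0],"rotation":[0,0,0],"claw":1},{"xyz":[20.4,-17.5,0],"rotation":[0,0,0],"claw":1},{"xyz":[20.4,-17.5,0],"rotation":[0,0,0],"claw":1},{"xyz":[20.4,-17.5,0],"rotation":[0,0,0],"claw":1},{"xyz":[20.4,-17.5,0],"rotation":[0,0,0],"claw":1},{"xyz":[20.4,-17.5,0],"rotation":[0,0,0],"claw":1},{"xyz":[20.4,-17.5,0],"rotation":[0,0,0],"claw":1},{"xyz":[20.4,-17.5,0],"rotation":[0,0,0],"claw":1},{"xyz":[20.4,-17.5,0],"rotation":[0,0,0],"claw":1},{"xyz":[20.4,-17.5,0],"rotation":[0,0,0],"claw":1},{"xyz":[20.4,-17.5,0],"rotation":[0,0,0],"claw":1},{"xyz":[20.4,-17.5,0],"rotation":[0,0,0],"claw":1}]' 20
python3 -m creep '[{"xyz":[20.4,-17.5,0],"rotation":[0,0,0],"claw":1},{"xyz":[20.4,-17.5,0],"rotation":[0,0,0],"claw":1},{"xyz":[20.4,-17.5,0],"rotation":[0,0,0],"claw":1},{"xyz":[20.4,-17.5,0],"rotation":[0,0,0],"claw":1},{"xyz":[20.4,-17.5,0],"rotation":[0,0,0],"claw":1},{"xyz":[20.4,-17.5,0],"rotation":[0,0,0],"claw":1},{"xyz":[20.4,-17.5,0],"rotation":[0,0,0],"claw":1},{"xyz":[20.4,-17.5,0],"rotation":[0,0,0],"claw":1},{"xyz":[20.4,-17.5,0],"rotation":[0,0,0],"claw":1},{"xyz":[20.4,-17.5,0],"rotation":[0,0,0],"claw":1},{"xyz":[20.4,-17.5,0],"rotation":[0,0,0],"claw":1},{"xyz":[20.4,-17.5,0],"rotation":[0,0,0],"claw":1}]'
python3 -m creep '[{"xyz":[0,0,0],"rotation":[0,0,-1],"claw":1},{"xyz":[0,0,0],"rotation":[0,0,-1],"claw":1},{"xyz":[0,0,0],"rotation":[0,0,-1],"claw":1},{"xyz":[0,0,0],"rotation":[0,0,-1],"claw":1},{"xyz":[0,0,0],"rotation":[0,0,-1],"claw":1},{"xyz":[0,0,0],"rotation":[0,0,-1],"claw":1},{"xyz":[0,0,0],"rotation":[0,0,-1],"claw":1},{"xyz":[0,0,0],"rotation":[0,0,-1],"claw":1},{"xyz":[0,0,0],"rotation":[0,0,-1],"claw":1},{"xyz":[0,0,0],"rotation":[0,0,0],"claw":1}]'
cat > g.py <<'E'
import sys,numpy as np
from scipy.spatial.transform import Rotation as Ro
from plant import ctrl
# usage: g.py x y z yaw_of_tool_y(deg) [tilt deg]  -> shift in present tool axes, turn in units (tool axes)
s=ctrl.read_state();R=Ro.from_rotvec(s["eef_rot"]);M=R.as_matrix()
print("t",s["clock"].__round__(2),"pos",s["ee_pos"].round(1),"yaw_y",np.degrees(np.arctan2(M[1,1],M[0,1])).round(1),"z",M[:,2].round(3),"F",s["wrist_force"].round(1),"gap",s["finger_gap"].__round__(1),"grip",round(float(s["grasp_force"]),1),"q",s["joint_pos"].round(2))
if len(sys.argv)>4:
    v=list(map(float,sys.argv[1:]));a=np.radians(v[3]);th=np.radians(v[4] if len(v)>4 else 0)
    y=np.array([np.cos(a),np.sin(a),0]);x0=np.array([-y[1],y[0],0])
    z=np.cos(th)*np.array([0,0,-1])+np.sin(th)*x0   # tilt: fingers swing towards x0 (left of y)
    T=np.c_[np.cross(y,z),y,z]
    print("shift",(M.T@(np.array(v[:3])-s["ee_pos"])).round(1),"turn",(Ro.from_matrix(M.T@T).as_rotvec(degrees=True)/5).round(2))
E
python3 g.py 524 -81 65 15.6
```

```text
clock: 1.1
ee_pos: [337.2, -343.4, 231.2]
eef_rot: [-3.119, -0.377, 0.0]
wrist_force: [0.7, -0.2, 0.2]
finger_gap: 85.2
grasp_force: 0.0
clock: 2.1
ee_pos: [524.9, -81.0, 231.1]
eef_rot: [-3.119, -0.377, 0.001]
wrist_force: [-0.6, -1.0, -0.2]
finger_gap: 85.5
grasp_force: 0.0
clock: 2.93
ee_pos: [524.3, -82.3, 231.0]
eef_rot: [-2.734, -1.547, 0.001]
wrist_force: [-1.2, -0.0, -0.2]
finger_gap: 85.6
grasp_force: 0.0
t 2.93 pos [524.3 -82.3 231. ] yaw_y -31.0 z [-0.001  0.    -1.   ] F [-1.2 -0.  -0.2] gap 85.6 grip 0.0 q [-0.28  0.36  1.79 -0.    1.    0.26]
shift [  1.   -0.8 166. ] turn [-0.01 -0.   -9.32]
```

```bash
python3 -m creep '[{"xyz":[0,0,10],"rotation":[0,0,-1],"claw":0.6},{"xyz":[0,0,10],"rotation":[0,0,-1],"claw":0.6},{"xyz":[0,0,10],"rotation":[0,0,-1],"claw":0.6},{"xyz":[0,0,10],"rotation":[0,0,-1],"claw":0.6},{"xyz":[0,0,10],"rotation":[0,0,-1],"claw":0.6},{"xyz":[0,0,10],"rotation":[0,0,-1],"claw":0.6},{"xyz":[0,0,10],"rotation":[0,0,-1],"claw":0.6},{"xyz":[0,0,10],"rotation":[0,0,-1],"claw":0.6},{"xyz":[0,0,10],"rotation":[0,0,-1],"claw":0.6},{"xyz":[0,0,10],"rotation":[0,0,-0.3],"claw":0.6},{"xyz":[0,0,5],"rotation":[0,0,0],"claw":0.6},{"xyz":[0,0,0],"rotation":[0,0,0],"claw":0.6}]'
python3 g.py 524 -81 65 15.6
python3 - <<'E'
from plant import eyes
import cv2
c=eyes.read_camera("side")
cv2.imwrite("pics/k1.png",cv2.resize(c["color"][150:255,200:340,::-1],(800,600),interpolation=cv2.INTER_CUBIC))
E
```

```text
clock: 3.93
ee_pos: [523.9, -82.2, 125.3]
eef_rot: [-1.909, -2.493, 0.001]
wrist_force: [0.1, -0.3, -0.6]
finger_gap: 51.5
grasp_force: 0.0
t 3.93 pos [523.9 -82.2 125.3] yaw_y 15.1 z [-0.002  0.    -1.   ] F [ 0.1 -0.3 -0.6] gap 51.5 grip 0.0 q [-0.28  0.5   1.9  -0.    0.75 -0.54]
shift [ 1.1  0.5 60.3] turn [-0.02 -0.01 -0.1 ]
```

View pics/k1.png

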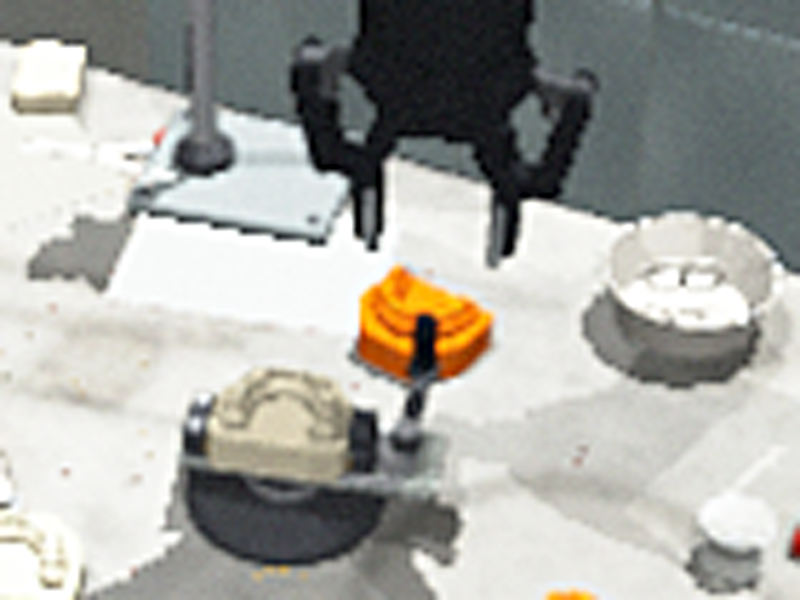

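The fingers straddle the knob, with the tips at (370,240) and (500,255) and the knob top at (427,318). The offset matches the height still to go, so I'll descend and close.

```bash
python3 -m creep '[{"xyz":[0.3,0,12],"rotation":[0,0,0],"claw":0.5},{"xyz":[0.3,0,12],"rotation":[0,0,0],"claw":0.5},{"xyz":[0.3,0,12],"rotation":[0,0,0],"claw":0.5},{"xyz":[0,0,12],"rotation":[0,0,0],"claw":0.5},{"xyz":[0,0,10],"rotation":[0,0,0],"claw":0.5},{"xyz":[0,0,0],"rotation":[0,0,0],"claw":0.3},{"xyz":[0,0,0],"rotation":[0,0,0],"claw":0.1},{"xyz":[0,0,0],"rotation":[0,0,0],"claw":0},{"xyz":[0,0,0],"rotation":[0,0,0],"claw":0},{"xyz":[0,0,0],"rotation":[0,0,0],"claw":0},{"xyz":[0,0,0],"rotation":[0,0,0],"claw":0}]' 20; python3 g.py
```

```text
clock: 4.9
ee_pos: [524.5, -81.6, 68.8]
eef_rot: [1.905, 2.496, 0.001]
wrist_force: [1.2, -0.4, -0.0]
finger_gap: 11.8
grasp_force: 20.2
t 4.9 pos [524.5 -81.6  68.8] yaw_y 15.3 z [ 0.001 -0.    -1.   ] F [ 1.2 -0.4 -0. ] gap 11.8 grip 20.2 q [-0.28  0.59  1.94 -0.    0.61 -0.55]
```

```bash
python3 -m creep '[{"xyz":[0.2,-4.5,0],"rotation":[0,0,1],"claw":0},{"xyz":[0.2,-4.5,0],"rotation":[0,0,1],"claw":0},{"xyz":[0.2,-4.5,0],"rotation":[0,0,1],"claw":0},{"xyz":[0.2,-4.5,0],"rotation":[0,0,1],"claw":0},{"xyz":[0.2,-4.5,0],"rotation":[0,0,1],"claw":0},{"xyz":[0.2,-4.5,0],"rotation":[0,0,1],"claw":0},{"xyz":[0,0,0],"rotation":[0,0,0],"claw":0}]'; python3 g.py
```

```text
clock: 5.48
ee_pos: [497.0, -80.9, 68.7]
eef_rot: [-2.493, -1.912, -0.001]
wrist_force: [0.4, 6.7, 0.5]
finger_gap: 11.8
grasp_force: 20.3
t 5.48 pos [497.  -80.9  68.7] yaw_y -15.0 z [ 0.     0.001 -1.   ] F [0.4 6.7 0.5] gap 11.8 grip 20.3 q [-0.29  0.56  2.01  0.    0.57 -0.03]
```

```bash
python3 -m creep '[{"xyz":[0.6,-4.5,0],"rotation":[0,0,1],"claw":0},{"xyz":[0.6,-4.5,0],"rotation":[0,0,1],"claw":0},{"xyz":[0.6,-4.5,0],"rotation":[0,0,1],"claw":0},{"xyz":[0.4,-4.5,0],"rotation":[0,0,1],"claw":0},{"xyz":[0.4,-4.5,0],"rotation":[0,0,1],"claw":0},{"xyz":[0.4,-4.5,0],"rotation":[0,0,1],"claw":0},{"xyz":[0,0,0],"rotation":[0,0,0],"claw":0}]'; python3 g.py
```

```text
clock: 6.07
ee_pos: [474.0, -66.5, 68.7]
eef_rot: [-2.902, -1.203, 0.002]
wrist_force: [-5.7, -0.9, 5.0]
finger_gap: 12.0
grasp_force: 20.5
t 6.07 pos [474.  -66.5  68.7] yaw_y -44.9 z [-0.001 -0.    -1.   ] F [-5.7 -0.9  5. ] gap 12.0 grip 20.5 q [-0.28  0.54  2.07 -0.    0.53  0.51]
```

```bash
python3 -m creep '[{"xyz":[0,-4.5,0],"rotation":[0,0,1],"claw":0},{"xyz":[0,-4.5,0],"rotation":[0,0,1],"claw":0},{"xyz":[0.2,-4.5,0],"rotation":[0,0,1],"claw":0},{"xyz":[0.2,-4.5,0],"rotation":[0,0,1],"claw":0},{"xyz":[0.2,-4.5,0],"rotation":[0,0,1],"claw":0},{"xyz":[0.2,-4.5,0],"rotation":[0,0,1],"claw":0},{"xyz":[0,0,0],"rotation":[0,0,0],"claw":0}]'; python3 g.py
```

```text
clock: 6.65
ee_pos: [461.1, -43.4, 68.6]
eef_rot: [-3.114, -0.416, -0.0]
wrist_force: [-1.5, 3.0, 3.7]
finger_gap: 11.8
grasp_force: 20.5
t 6.65 pos [461.1 -43.4  68.6] yaw_y -74.8 z [ 0.  0. -1.] F [-1.5  3.   3.7] gap 11.8 grip 20.5 q [-0.24  0.53  2.1   0.    0.51  1.07]
```

```bash
python3 -m creep '[{"xyz":[0.1,-2.5,0],"rotation":[0,0,0.5],"claw":0},{"xyz":[0.1,-2.5,0],"rotation":[0,0,0.5],"claw":0},{"xyz":[0,0,0],"rotation":[0,0,0],"claw":0},{"xyz":[0,0,0],"rotation":[0,0,0],"claw":0}]'; python3 g.py
```

```text
clock: 6.98
ee_pos: [460.1, -38.9, 68.6]
eef_rot: [-3.128, -0.289, 0.0]
wrist_force: [-3.1, 2.5, 6.2]
finger_gap: 11.9
grasp_force: 20.7
t 6.98 pos [460.1 -38.9  68.6] yaw_y -79.4 z [-0.  0. -1.] F [-3.1  2.5  6.2] gap 11.9 grip 20.7 q [-0.23  0.53  2.11  0.    0.51  1.16]
```

```bash
python3 -m creep '[{"xyz":[0,-1.5,0],"rotation":[0,0,0],"claw":0},{"xyz":[0,0,0],"rotation":[0,0,0],"claw":0.1},{"xyz":[0,0.8,0],"rotation":[0,0,0],"claw":0.25},{"xyz":[0,0,0],"rotation":[0,0,0],"claw":0.4},{"xyz":[0,0,0],"rotation":[0,0,0],"claw":0.4},{"xyz":[0,0,-10],"rotation":[0,0,0],"claw":0.4},{"xyz":[0,0,-20],"rotation":[0,0,0],"claw":0.4},{"xyz":[0,0,-25],"rotation":[0,0,0],"claw":1},{"xyz":[0,0,-25],"rotation":[0,0,0],"claw":1},{"xyz":[0,0,-15],"rotation":[0,0,0],"claw":1},{"xyz":[0,0,0],"rotation":[0,0,0],"claw":1}]'; python3 g.py 568 -21 150 -72
python3 - <<'E'
from plant import eyes
import cv2,numpy as np
for n,(a,b,c_,d) in dict(side=(180,255,210,310),top=(150,225,225,325)).items():
    c=eyes.read_camera(n);np.savez(n+"2.npz",**{k:np.array(v) for k,v in c.items()})
    im=cv2.resize(c["color"][a:b,c_:d,::-1],(400,300),interpolation=cv2.INTER_CUBIC)
    L=im if n=="side" else np.hstack([L,im])
cv2.imwrite("pics/k2.png",L)
E
```

```text
clock: 7.9
ee_pos: [461.2, -38.5, 165.9]
eef_rot: [3.127, 0.284, 0.007]
wrist_force: [0.8, -0.2, -0.2]
finger_gap: 80.4
grasp_force: 0.0
t 7.9 pos [461.2 -38.5 165.9] yaw_y -79.6 z [ 0.005 -0.001 -1.   ] F [ 0.8 -0.2 -0.2] gap 80.4 grip 0.0 q [-0.23  0.35  2.02 -0.    0.76  1.16]
shift [108.1   1.9  16.4] turn [ 0.03 -0.05 -1.53]
```

View pics/k2.png

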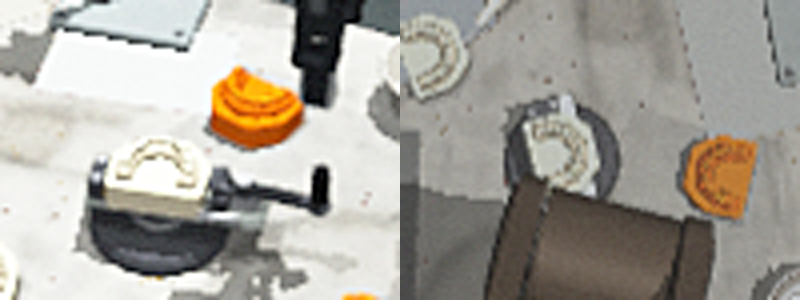

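The lever now points away from the cast, with the knob at (320,185) in the side crop, so it is open. The cast still stands in the holder. I'll refine the cast pose and the cam angle.

```bash
python3 - <<'E' | grep -v -e cam -e holder
from fit2 import *
c=load("side2");C=cloud(c);I=c["color"].astype(int)
def ray(c,u,v,z):
    K=np.array([[c["fx"],0,c["cx"]],[0,c["fy"],c["cy"]],[0,0,1]],float)
    p=cv2.undistortPoints(np.array([[[u,v]]],float),K,c["D"].astype(float)).reshape(2)
    d=np.r_[p,1]@c["R"];o=-c["t"]@c["R"];return o+d*(z-o[2])/d[2]
k=ray(c,290,226,76);print("knob",k.round(1),"angle about pivot",np.degrees(np.arctan2(k[1]+31,k[0]-510)).round(1))
m=(I[...,0]-I[...,2]>14)&(I.sum(2)>200);m[:212]=0;m[236:]=0;m[:,:232]=0;m[:,266:]=0
n,l,st,_=cv2.connectedComponentsWithStats(m.astype(np.uint8));j=1+np.argmax(st[1:,4]);print(st[j])
b=l==j
for r in range(212,236):print(r,"".join(".#"[int(x)] for x in b[r,230:270]))
best=[]
for x in np.arange(558,580,1.):
  for y in np.arange(-34,-8,1.):
    for a in np.radians([-76,-74,-72,-70,-68]):
      R=np.array([[np.cos(a),-np.sin(a)],[np.sin(a),np.cos(a)]]);q=poly@R.T+(x,y);q2=(np.array([(-20,-27),(-20,27),(16,15),(16,-15),(8,24),(8,-24),(20,0)]))@R.T+(x,y)
      h=cv2.convexHull(proj(c,np.vstack([np.c_[q,np.full(8,40)],np.c_[q,np.full(8,59)],np.c_[q2,np.full(7,72)]])).astype(np.float32))
      im=np.zeros(b.shape,np.uint8);cv2.fillConvexPoly(im,(h*16).round().astype(int),1,shift=4)
      best.append(((im!=b).sum(),x,y,np.degrees(a)))
best.sort();print(best[:4]);B=np.array(best[:25]);print(B.mean(0).round(1),B.std(0).round(1))
E
```

```text
knob [458.3 -34.8  76. ] angle about pivot -175.7
[236 215  26  20 255]
212 ........................................
213 ........................................
214 ........................................
215 .................#####.#................
216 ................##.######...............
217 .............####......#####............
218 .............#############..............
219 ............##############..............
220 .........#######.......####.#...........
221 .........######.........##..##..........
222 ......####..##..........###.##..........
223 ......#..#####...........#####..........
224 ......#..####..............###..........
225 ......#.................######.#........
226 ......###...............#####..#........
227 ......###########..........#...#........
228 ......#################.......##........
229 ......#########################.........
230 ......#########################.........
231 .......########################.........
232 ..........#..#################..........
233 ..................###########...........
234 ..........................#.............
235 ........................................
[(np.int64(228), np.float64(572.0), np.float64(-20.0), np.float64(-70.0)), (np.int64(230), np.float64(573.0), np.float64(-20.0), np.float64(-76.0)), (np.int64(231), np.float64(571.0), np.float64(-18.0), np.float64(-68.0)), (np.int64(231), np.float64(572.0), np.float64(-20.0), np.float64(-68.0))]
[232.4 571.4 -18.8 -72.2] [1.4 1.2 1.9 3.2]
```

```bash
python3 -m creep '[{"xyz":[0,0,0],"rotation":[0,0,-0.8],"claw":1},{"xyz":[0,0,0],"rotation":[0,0,-0.7],"claw":1},{"xyz":[22,3,0],"rotation":[0,0,0],"claw":1},{"xyz":[22,3,0],"rotation":[0,0,0],"claw":1},{"xyz":[22,3,0],"rotation":[0,0,0],"claw":1},{"xyz":[20,3,0],"rotation":[0,0,0],"claw":1},{"xyz":[18,3,0],"rotation":[0,0,0],"claw":1},{"xyz":[0,0,0],"rotation":[0,0,0],"claw":1},{"xyz":[0,0,0],"rotation":[0,0,0],"claw":1}]'; python3 g.py 570 -21 24 -72
```

```text
clock: 8.75
ee_pos: [563.3, -20.6, 161.4]
eef_rot: [-3.103, -0.487, 0.004]
wrist_force: [-0.1, 0.4, -0.3]
finger_gap: 85.5
grasp_force: 0.0
t 8.75 pos [563.3 -20.6 161.4] yaw_y -72.2 z [-0.003  0.    -1.   ] F [-0.1  0.4 -0.3] gap 85.5 grip 0.0 q [-0.15  0.49  1.79 -0.    0.87  1.11]
shift [  6.6   2.5 137.4] turn [-0.01  0.03 -0.03]
```

Descend to z≈65 and look.

```bash
python3 -m creep '[{"xyz":[3.5,1.3,0],"rotation":[0,0,0],"claw":1},{"xyz":[3,1.2,10],"rotation":[0,0,0],"claw":1},{"xyz":[0,0,14],"rotation":[0,0,0],"claw":1},{"xyz":[0,0,14],"rotation":[0,0,0],"claw":1},{"xyz":[0,0,14],"rotation":[0,0,0],"claw":1},{"xyz":[0,0,14],"rotation":[0,0,0],"claw":1},{"xyz":[0,0,14],"rotation":[0,0,0],"claw":1},{"xyz":[0,0,0],"rotation":[0,0,0],"claw":1}]'; python3 g.py 570 -21 24 -72
python3 - <<'E'
from plant import eyes
import cv2,numpy as np
c=eyes.read_camera("side")
cv2.imwrite("pics/k3.png",cv2.resize(c["color"][170:250,205:305,::-1],(750,600),interpolation=cv2.INTER_CUBIC))
E
```

```text
clock: 9.42
ee_pos: [569.1, -21.2, 80.4]
eef_rot: [-3.103, -0.485, 0.006]
wrist_force: [0.0, 0.5, 0.0]
finger_gap: 85.4
grasp_force: 0.0
t 9.42 pos [569.1 -21.2  80.4] yaw_y -72.2 z [-0.004  0.001 -1.   ] F [0.  0.5 0. ] gap 85.4 grip 0.0 q [-0.15  0.61  1.83 -0.    0.7   1.11]
shift [ 1.2  0.2 56.4] turn [-0.02  0.04 -0.04]
```

View pics/k3.png

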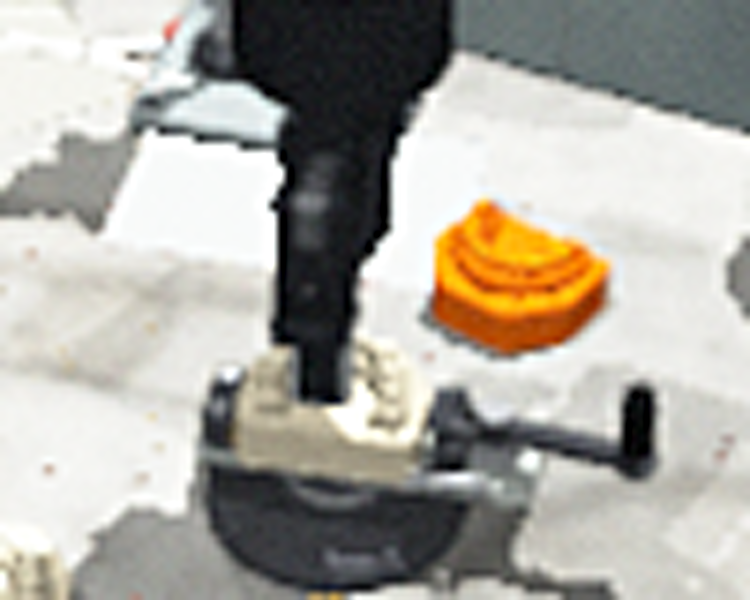

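The heel-side finger, tip at (325,400), sits centred on the heel, which spans x 235-425. The lever knob is open at (640,430). I'll descend and close.

```bash
python3 -m creep '[{"xyz":[0.5,0,10],"rotation":[0,0,0],"claw":1},{"xyz":[0.5,0,10],"rotation":[0,0,0],"claw":1},{"xyz":[0,0,10],"rotation":[0,0,0],"claw":1},{"xyz":[0,0,10],"rotation":[0,0,0],"claw":1},{"xyz":[0,0,8],"rotation":[0,0,0],"claw":1},{"xyz":[0,0,5],"rotation":[0,0,0],"claw":1},{"xyz":[0,0,0],"rotation":[0,0,0],"claw":1}]'; python3 g.py
```

```text
clock: 10.05
ee_pos: [571.1, -20.8, 29.0]
eef_rot: [-3.103, -0.486, 0.003]
wrist_force: [-0.2, 0.4, 0.8]
finger_gap: 85.0
grasp_force: 0.0
t 10.05 pos [571.1 -20.8  29. ] yaw_y -72.2 z [-0.002  0.    -1.   ] F [-0.2  0.4  0.8] gap 85.0 grip 0.0 q [-0.15  0.69  1.86 -0.    0.6   1.11]
```

```bash
python3 -m creep '[{"xyz":[0,0,3],"rotation":[0,0,0],"claw":0.8},{"xyz":[0,0,0],"rotation":[0,0,0],"claw":0.7},{"xyz":[0,0,0],"rotation":[0,0,0],"claw":0.62},{"xyz":[0,0,0],"rotation":[0,0,0],"claw":0.5},{"xyz":[0,0,0],"rotation":[0,0,0],"claw":0.4},{"xyz":[0,0,0],"rotation":[0,0,0],"claw":0.4},{"xyz":[0,0,0],"rotation":[0,0,0],"claw":0.4},{"xyz":[0,0,0],"rotation":[0,0,0],"claw":0.4}]' 40; python3 g.py
```

```text
clock: 10.72
ee_pos: [571.8, -20.9, 27.7]
eef_rot: [3.103, 0.486, 0.001]
wrist_force: [-2.3, 0.3, 5.2]
finger_gap: 53.1
grasp_force: 42.6
t 10.72 pos [571.8 -20.9  27.7] yaw_y -72.2 z [ 0.001 -0.    -1.   ] F [-2.3  0.3  5.2] gap 53.1 grip 42.6 q [-0.15  0.69  1.86 -0.    0.59  1.11]
```

```bash
python3 -m creep '[{"xyz":[0,0,-3],"rotation":[0,0,0],"claw":0.4},{"xyz":[0,0,-4],"rotation":[0,0,0],"claw":0.4},{"xyz":[0,0,-5],"rotation":[0,0,0],"claw":0.4},{"xyz":[0,0,-8],"rotation":[0,0,0],"claw":0.4},{"xyz":[0,0,-10],"rotation":[0,0,0],"claw":0.4},{"xyz":[0,0,-10],"rotation":[0,0,0],"claw":0.4},{"xyz":[0,0,-10],"rotation":[0,0,0],"claw":0.4},{"xyz":[0,0,-10],"rotation":[0,0,0],"claw":0.4},{"xyz":[0,0,-5],"rotation":[0,0,0],"claw":0.4},{"xyz":[0,0,0],"rotation":[0,0,0],"claw":0.4},{"xyz":[0,0,0],"rotation":[0,0,0],"claw":0.4}]' 60; python3 g.py
python3 - <<'E'
from plant import eyes
import cv2,numpy as np
c=eyes.read_camera("side");np.savez("side3.npz",**{k:np.array(v) for k,v in c.items()})
cv2.imwrite("pics/k4.png",cv2.resize(c["color"][150:250,205:305,::-1],(600,600),interpolation=cv2.INTER_CUBIC))
E
```

```text
clock: 11.63
ee_pos: [571.6, -20.9, 92.6]
eef_rot: [3.104, 0.486, 0.001]
wrist_force: [-0.1, -0.2, -1.1]
finger_gap: 52.6
grasp_force: 63.0
t 11.63 pos [571.6 -20.9  92.6] yaw_y -72.2 z [ 0.001 -0.    -1.   ] F [-0.1 -0.2 -1.1] gap 52.6 grip 63.0 q [-0.15  0.59  1.82 -0.    0.73  1.11]
```

View pics/k4.png

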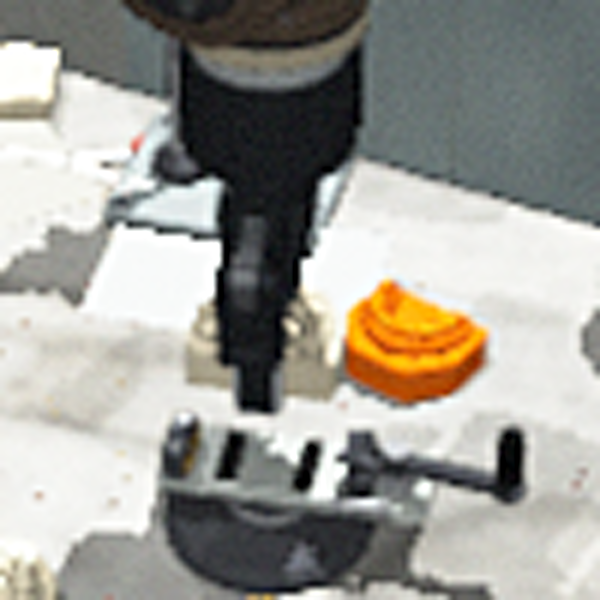

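The cast is out and level, centred on the finger: it spans x 188-338 with the finger at 262. The lever stays open at (510,470). Next I raise it, tilt it and carry it over.

```bash
python3 -m creep '[{"xyz":[0,0,-10],"rotation":[0,0,0],"claw":0.4},{"xyz":[0,0,-20],"rotation":[0,0,0],"claw":0.4},{"xyz":[0,0,-20],"rotation":[0,0,0],"claw":0.4},{"xyz":[0,0,-20],"rotation":[0,0,0],"claw":0.4},{"xyz":[0,0,-15],"rotation":[0,0,0],"claw":0.4},{"xyz":[0,0,-10],"rotation":[0,0,0],"claw":0.4},{"xyz":[0,0,0],"rotation":[0,0,0],"claw":0.4},{"xyz":[0,0,0],"rotation":[0,0,0],"claw":0.4}]'; python3 g.py 568.3 -273.5 187.2 -77.8 30
```

```text
clock: 12.35
ee_pos: [571.4, -20.9, 187.2]
eef_rot: [3.104, 0.486, 0.0]
wrist_force: [-0.3, -0.0, -1.9]
finger_gap: 53.1
grasp_force: 63.0
t 12.35 pos [571.4 -20.9 187.2] yaw_y -72.2 z [ 0. -0. -1.] F [-0.3 -0.  -1.9] gap 53.1 grip 63.0 q [-0.15  0.46  1.74 -0.    0.93  1.11]
shift [-80.2 239.6   0. ] turn [-0.29  5.99  1.09]
```

```bash
python3 -m creep '[{"xyz":[0,0,0],"rotation":[0,0.4,0.1],"claw":0.4},{"xyz":[0,0,0],"rotation":[-0.03,0.6,0.11],"claw":0.4},{"xyz":[0,0,0],"rotation":[-0.03,0.6,0.11],"claw":0.4},{"xyz":[0,0,0],"rotation":[-0.03,0.6,0.11],"claw":0.4},{"xyz":[0,0,0],"rotation":[-0.03,0.6,0.11],"claw":0.4},{"xyz":[0,0,0],"rotation":[-0.03,0.6,0.11],"claw":0.4},{"xyz":[0,0,0],"rotation":[-0.03,0.6,0.11],"claw":0.4},{"xyz":[0,0,0],"rotation":[-0.03,0.6,0.11],"claw":0.4},{"xyz":[0,0,0],"rotation":[-0.03,0.6,0.11],"claw":0.4},{"xyz":[0,0,0],"rotation":[-0.04,0.8,0.11],"claw":0.4},{"xyz":[0,0,0],"rotation":[-0.04,0.6,0.1],"claw":0.4},{"xyz":[0,0,0],"rotation":[0,0,0],"claw":0.4}]'; python3 g.py 568.3 -273.5 187.2 -77.8 30
```

```text
clock: 13.35
ee_pos: [570.5, -19.7, 185.6]
eef_rot: [-2.948, -0.306, -0.835]
wrist_force: [-0.2, -0.4, -1.4]
finger_gap: 52.7
grasp_force: 63.0
t 13.35 pos [570.5 -19.7 185.6] yaw_y -78.0 z [ 0.513  0.114 -0.851] F [-0.2 -0.4 -1.4] gap 52.7 grip 63.0 q [-0.26  0.36  2.09  0.91  0.31  0.28]
shift [-44.9 247.8 -31.3] turn [-0.03 -0.33 -0.08]
```

```bash
python3 -m creep '[{"xyz":[-1,6,-0.8],"rotation":[0,0,0],"claw":0.4},{"xyz":[-2,11,-1.4],"rotation":[0,0,0],"claw":0.4},{"xyz":[-2,11,-1.4],"rotation":[0,0,0],"claw":0.4},{"xyz":[-2,11,-1.4],"rotation":[0,0,0],"claw":0.4},{"xyz":[-2,11,-1.4],"rotation":[0,0,0],"claw":0.4},{"xyz":[-2,11,-1.4],"rotation":[0,0,0],"claw":0.4},{"xyz":[-2,11,-1.4],"rotation":[0,0,0],"claw":0.4},{"xyz":[-2,11,-1.4],"rotation":[0,0,0],"claw":0.4},{"xyz":[-2,11,-1.4],"rotation":[0,0,0],"claw":0.4},{"xyz":[-2,11,-1.4],"rotation":[0,0,0],"claw":0.4},{"xyz":[-1,6,-0.8],"rotation":[0,0,0],"claw":0.4},{"xyz":[0,0,0],"rotation":[0,0,0],"claw":0.4}]'; python3 g.py 568.3 -273.5 187.2 -77.8 30
```

```text
clock: 14.35
ee_pos: [571.2, -134.9, 188.5]
eef_rot: [-2.949, -0.307, -0.838]
wrist_force: [-0.0, 0.2, -0.5]
finger_gap: 53.0
grasp_force: 63.0
t 14.35 pos [ 571.2 -134.9  188.5] yaw_y -78.0 z [ 0.514  0.112 -0.85 ] F [-0.   0.2 -0.5] gap 53.0 grip 63.0 q [-0.5   0.39  2.02  0.9   0.45  0.1 ]
shift [-27.2 135.  -15.9] turn [-0.01 -0.35 -0.06]
```

```bash
python3 -m creep '[{"xyz":[-2,7,-1],"rotation":[0,-0.1,0],"claw":0.4},{"xyz":[-2,12,-1],"rotation":[0,-0.1,0],"claw":0.4},{"xyz":[-2.5,12,-1.5],"rotation":[0,-0.1,0],"claw":0.4},{"xyz":[-2.5,13,-1.5],"rotation":[0,-0.05,0],"claw":0.4},{"xyz":[-2.5,13,-1.5],"rotation":[0,0,0],"claw":0.4},{"xyz":[-2.5,13,-1.5],"rotation":[0,0,0],"claw":0.4},{"xyz":[-2.5,13,-1.5],"rotation":[0,0,0],"claw":0.4},{"xyz":[-2.5,13,-1.5],"rotation":[0,0,0],"claw":0.4},{"xyz":[-2.5,13,-1.5],"rotation":[0,0,0],"claw":0.4},{"xyz":[-2.5,12,-1.5],"rotation":[0,0,0],"claw":0.4},{"xyz":[-2,8,-1],"rotation":[0,0,0],"claw":0.4},{"xyz":[0,0,0],"rotation":[0,0,0],"claw":0.4}]'; python3 g.py 568.3 -273.5 187.2 -77.8 30
```

```text
clock: 15.35
ee_pos: [568.6, -267.8, 187.7]
eef_rot: [-2.965, -0.309, -0.793]
wrist_force: [1.1, -0.2, -0.5]
finger_gap: 52.5
grasp_force: 63.0
t 15.35 pos [ 568.6 -267.8  187.7] yaw_y -78.1 z [ 0.488  0.106 -0.866] F [ 1.1 -0.2 -0.5] gap 52.5 grip 63.0 q [-0.71  0.46  1.87  0.76  0.62  0.07]
shift [-1.5  5.6 -0.3] turn [-0.01  0.   -0.06]
```

```bash
python3 -m creep '[{"xyz":[-0.5,2,0],"rotation":[0,0,0],"claw":0.4},{"xyz":[-0.5,2,0],"rotation":[0,0,0],"claw":0.4},{"xyz":[-0.5,1.5,0],"rotation":[0,0,0],"claw":0.4},{"xyz":[0,0,0],"rotation":[0,0,0],"claw":0.4},{"xyz":[0,0,0],"rotation":[0,0,0],"claw":0.4},{"xyz":[0,0,0],"rotation":[0,0,0],"claw":0.4},{"xyz":[0,0,0],"rotation":[0,0,0],"claw":0.4},{"xyz":[0,0,0],"rotation":[0,0,0],"claw":0.4}]'; python3 g.py 568.3 -273.5 187.2 -77.8 30
python3 - <<'E'
from h import *
from plant import eyes
import fit
c=eyes.read_camera("side")
f=np.array([555.4,-276.3,210]);h=np.array([np.cos(.213),np.sin(.213),0]);cx=h*.866+[0,0,.5];cz=-.5*h+[0,0,.866];hx=np.cross(cx,cz)
im=c["color"][:,:,::-1].copy();big=cv2.resize(im[90:190,190:320],(780,600),interpolation=cv2.INTER_CUBIC)
p=fit.poly
for z in(-16,5):
    W=f+np.outer(p[:,0],hx)+np.outer(p[:,1],cx)+z*cz
    cv2.polylines(big,[((fit.proj(c,W)-[190,90]+.5)*6).round().astype(int)],True,(0,0,255),1)
cv2.imwrite("pics/fin.png",big)
C=cloud(c);k=np.linalg.norm(C-f,axis=-1)<50;I=c["color"].astype(int);k&=(I[...,0]-I[...,2]>12)&(I.sum(2)>150)
A=C[k]-f;q=np.c_[A@hx,A@cx,A@cz];print(k.sum(),np.percentile(q,[2,50,98],axis=0).round(1))
E
```

```text
clock: 16.02
ee_pos: [568.6, -271.4, 187.1]
eef_rot: [-2.964, -0.311, -0.793]
wrist_force: [1.3, 0.6, -0.5]
finger_gap: 52.7
grasp_force: 63.0
t 16.02 pos [ 568.6 -271.4  187.1] yaw_y -78.0 z [ 0.488  0.108 -0.866] F [ 1.3  0.6 -0.5] gap 52.7 grip 63.0 q [-0.72  0.46  1.87  0.76  0.62  0.06]
shift [-0.5  2.  -0.5] turn [-0.02  0.   -0.05]
167 [[-31.1 -30.8 -15. ]
 [-24.7  12.5   2.1]
 [  6.2  33.2  18.7]]
```

View pics/fin.png

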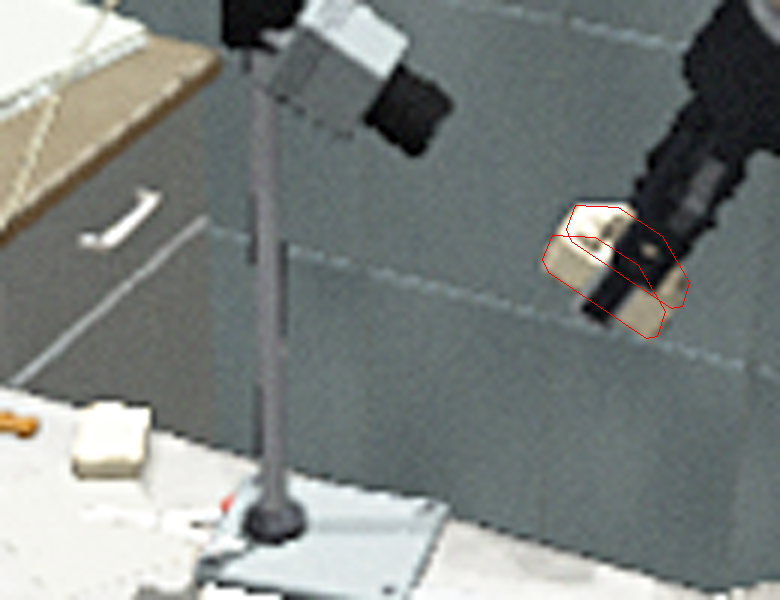

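The predicted outline in red lies on the held cast at about (615,270), square to the lens and clear of the camera. One small nudge, let it settle, and hand in.

```bash
python3 -m creep '[{"xyz":[-0.3,2,0],"rotation":[0,0,0],"claw":0.4},{"xyz":[0,0,0],"rotation":[0,0,0],"claw":0.4},{"xyz":[0,0,0],"rotation":[0,0,0],"claw":0.4},{"xyz":[0,0,0],"rotation":[0,0,0],"claw":0.4},{"xyz":[0,0,0],"rotation":[0,0,0],"claw":0.4},{"xyz":[0,0,0],"rotation":[0,0,0],"claw":0.4},{"xyz":[0,0,0],"rotation":[0,0,0],"claw":0.4},{"xyz":[0,0,0],"rotation":[0,0,0],"claw":0.4}]'; python3 -c "
from plant import ctrl
print(ctrl.finish_job())"
```

```text
clock: 16.73
ee_pos: [568.7, -273.5, 186.9]
eef_rot: [-2.964, -0.311, -0.793]
wrist_force: [-0.4, -0.3, -1.3]
finger_gap: 52.9
grasp_force: 63.0
the job is handed in; nothing more can be done
None
```

I handed the job in at 16.7 s with the lever swung open and the cast held still at the focus point, teeth up and side-on to the lens, as far as my own measurements show; the hand-in call returned no verdict.

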